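# Hang the live-test warning sign on its screw

## Robot

A 6-joint arm with a two-finger parallel gripper is mounted at the origin on a cart in front of the work surface, level with it; the furniture and walls round the work are solid. World frame = base frame: x ahead of the robot, y to its left, z up, the work surface at z = 0. Lengths are in m, angles in rad, forces in N, time in s.
With the tool pointing down it reaches from about 0.275 to 0.75 m from the base axis. Payload 10.2 kg.
Tool frame: the origin (TCP) lies at the very end of the fingers, on their centre line; the grasp point (between the pads) lies 19 mm behind it; z points along the fingers, y is the line along which they close (so a half turn about z gives the same grasp; the last joint's range is limited). The gripper opens to 88 mm and grips with 3 to 60 N. Pads are 18 mm wide; open, the fingers measure 123 mm over their backs; the gripper's body (75 mm by 187 mm) begins 45 mm behind the grasp point.
Start: joints at [-1.378, 0.313, 1.498, -0, 1.331, -0.223], TCP at [0.212, -0.48, 0.239] pointing down, gripper open.
Joint ranges: [-2.94, 2.94], [-0.97, 2.17], [0.19, 2.56], [-1.23, 4.37], [0.02, 3.11], [-2.88, 2.88]. Speed limits (rad/s): [2.39, 2.39, 3.01, 3.14, 3.14, 3.14].

## Interface

Orientations are given as a rotation vector (axis times angle).
In Python, from cell import state, camera, job_done gives the robot as it stands.
- The arm moves only by the tool drive_tool, never from a script. Its arguments are lists of equal length, an entry for each row: "xyz": the shift along the tool's x, y, z in mm, a list of three; "roll": the turn about the tool's z in degrees. A call has 1 to 12 rows; each row is the pose to reach, as a shift and turn from the pose commanded when the call began, along the tool's axes at that moment; what a row does not reach only later rows make up. A row lasts 1/8 s, in which the tool goes at most 62.5 mm and 10.7 degrees, less where a joint would pass 70% of its speed; a pose out of reach is approached as far as the arm can. A call with a gripper value outside its range is refused whole. "gripper" is the gripper command: -1 is shut, 1 is fully open, values between are in proportion, set as the call begins (left out, the last holds). The fingers move at their own pace and stop on an object; "squeeze" is the grip in N (left out, the last holds). Time passes only in rows, so rows that repeat a pose let the fingers close. It gives the time, the measured TCP pose, the force, the opening and the grip force at its end, in the units of the state.
- state(): the state, without advancing time (a new reading comes with each control period).
- camera(name): name is "scene" or "top" or "wrist"; returns a dict with "img" (384x512x3 uint8, red, green, blue), "K" (3x3 intrinsics, pixels), "R" (3x3) and "t" (3): a world point X has camera coordinates R X + t; the wrist camera has in their place "T_tool_cam" (4x4, takes a point from camera to tool coordinates, whose origin is the TCP and whose axes are the flange's). Camera axes: x right, y down, z forward; pixel columns grow to the right and rows downward; lengths in m; the calibration is good to about 2 mm. A picture is of the moment at which its call begins: read the wrist's pose just before it. There is no depth.
- job_done(): hands the job in; it is judged then, once.
The state is a dict: "clock": time; "joint_pos": joint angles; "joint_vel": joint speeds; "joint_efforts": joint torques, N m; "ee_pos": TCP position; "eef_rot": TCP orientation; "ft_force": force on the tool from outside, world axes, zero at the start; "ft_torque": the same for the moment, N m; "gripper_width": finger opening in m; "grip_force": force on a finger pad.
Only numpy, scipy, OpenCV 4.12 (cv2) and the standard library are available. Lean on these libraries where they do the work, as an engineer would, in place of code of your own. Each camera call takes 0.05 s, during which the arm holds its last target. There are 200 camera calls.

## Task

The bench is about to be switched on: take the yellow warning sign with the black lightning bolts out of its slotted stand and hang it on the big brass-headed screw of the upright plywood board. Pass the wide part of its keyhole over the screw head, then slide the sign down until the screw sits at the top of the narrow slot, and let it hang there. Leave the green sign in its stand.

Things in the scene. Friction and masses are not known exactly. Their poses are not given: they have to be found in the camera images.
- warn_sign: Loose yellow sign, 160 g, black bolts beside the keyhole on both faces (either may face the board). Upright plate 6 mm thick (x), 110 wide (y), 145 tall (z up); on its top edge a black grip tab 14 thick (x), 30 wide (y), from z = 145 to 195 mm. Origin: middle of lower edge. Starts with this edge 24 mm deep in the slot of a wooden stand, 6 mm above the worktop: lift straight up over 30 mm.
- warn_slot (a point): On the yellow sign's mid plane, 122 mm above its origin, axes as the sign's: where the screw's axis lies when the sign hangs home. The keyhole goes right through: wide opening 46 mm across, its centre 42 mm below this point, its floor 65 mm below; from 34 to 19 mm below, the sides close in at 45 degrees to a slot 15 mm wide that ends 5 mm above this point.
- screw (a point): Middle of the screw's bare shank, 150 mm above the worktop. x: level along the screw into the board; z up. Shank 10 mm thick, 26 long: board face at x = +13 mm, brass head (26 across, 8 thick) at x = -13 to -21. Fixed plywood board 150 wide, top 162 mm above the worktop, foot behind it; front clear. A sign hung home has its lower edge 28 mm above the worktop, its tab above the board.
- clear_sign: Loose green sign with white rings, same shape and size as the yellow one, left in its own stand. Origin: middle of lower edge. Both stands are fixed blocks 70 x 136 mm, top 30 mm above the worktop; their slots leave 1 mm at each face of a sign and 3 mm at each end. The two stands may swap places, left and right.
Not all that is in view belongs to the job. Of the things shaped like the warn_sign, the yellow one is meant.

How it is judged:
By the outcome, as a careful person would: the job done as asked, in the order asked, and still so for the second after the job is handed in, with the robot touching nothing.
It also fails if it takes over 43 s, if anything falls off the work surface, if the arm or the gripper's body presses on something with over 40 N, if the wrist force passes 120 N, or if a joint passes its speed limit or range.

## Working session

There is one attempt and no reset: what is moved stays moved. The work goes in short steps, Python scripts to look and compute and a tool call to move; the robot and the scene stay as the last step left them, time stands still between calls to the robot, and variables do not carry over. Pictures are saved under pics/ and viewed, at most 10 in all, crops included, and the job is handed in when it is done.

Besides the shell and the picture viewer there is one more tool, called after "Emit:" by a JSON object that holds its "fn" and its "kwargs", one argument or row to a line. drive_tool: Moves the arm, as the interface text tells. Its arguments: {"type":"object","properties":{"xyz":{"type":"array","items":{"type":"array","items":{"type":"number"}}},"roll":{"type":"array","items":{"type":"number"}},"gripper":{"type":"number"},"squeeze":{"type":"number"}},"required":["xyz","roll"]}

```bash
ls; mkdir -p pics
cat > h.py <<'E'
import numpy as np, cv2
from cell import state, camera, job_done
def save(n,im,s=1):
    cv2.imwrite('pics/'+n,cv2.resize(im[:,:,::-1],None,fx=s,fy=s,interpolation=cv2.INTER_CUBIC))
def ray(c,uv):
    d=np.linalg.inv(c['K'])@np.array([uv[0],uv[1],1.]); R=np.array(c['R']);t=np.array(c['t'])
    return -R.T@t, R.T@d
def onz(c,uv,z):
    o,d=ray(c,uv); return o+d*(z-o[2])/d[2]
def tri(cs,uvs):
    A=np.zeros((3,3));b=np.zeros(3);L=[]
    for c,u in zip(cs,uvs):
        o,d=ray(c,u);d=d/np.linalg.norm(d);P=np.eye(3)-np.outer(d,d);A+=P;b+=P@o;L.append((P,o))
    x=np.linalg.solve(A,b); return x,[float(np.linalg.norm(P@(x-o))) for P,o in L]
def proj(c,X):
    p=c['K']@(np.array(c['R'])@np.array(X)+np.array(c['t'])); return p[:2]/p[2]
E
python3 - <<'E'
from h import *
s=state();print(s)
a=camera('scene');b=camera('top')
import pickle;pickle.dump((a,b),open('c0.pkl','wb'))
save('both.png',np.hstack([a['img'],b['img']])[:, :],.78)
for c in(a,b): print(c['K'],ray(c,(256,192)))
E
```

```text
pics
{'clock': 0.0, 'joint_pos': array([-1.37841073e+00,  3.13436855e-01,  1.49842669e+00, -4.07170857e-05,
        1.33099563e+00, -2.23371837e-01]), 'joint_vel': array([ 0.00022439, -0.00053327, -0.00161517,  0.00133308, -0.00196239,
        0.00027867]), 'joint_efforts': array([ 9.24782034e-04, -4.02208865e+01, -2.52274650e+01,  6.94403937e-02,
        3.52906587e-02, -1.01389760e-04]), 'ee_pos': array([ 0.21198365, -0.48003166,  0.23817171]), 'eef_rot': array([-3.07271420e+00, -6.48130232e-01,  3.12769427e-05]), 'ft_force': array([ 0.55234377,  0.29285434, -0.08967287]), 'ft_torque': array([ 9.25937802e-05,  1.16709894e-02, -4.35190947e-02]), 'grip_force': 0.0, 'gripper_width': 0.08799140347908618}
[[373.87661896   0.         253.70230759]
 [  0.         373.87661896 187.29409452]
 [  0.           0.           1.        ]] (array([-0.19844718,  0.44263507,  0.85737969]), array([ 0.61652857, -0.40639115, -0.67448866]))
[[464.26170997   0.         252.03318444]
 [  0.         464.26170997 191.87514201]
 [  0.           0.           1.        ]] (array([ 0.28688202, -0.01112515,  1.39124637]), array([ 0.18638865, -0.0059725 , -0.98249513]))
```

View pics/both.png

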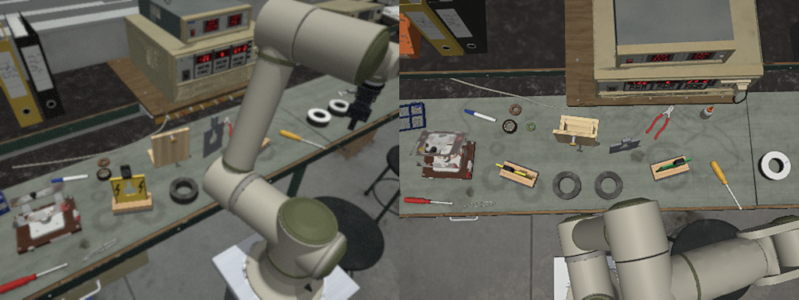

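The left half (scene) shows the yellow sign at about (127,187) in its stand, the board at (168,145) and a grey plate at (215,137). The right half (top) shows yellow at (518,172), the board at (577,130), green at (670,168) and grey at (625,147).

Candidates:
- yellow plate in stand: top (518,172)
- green-marked sign: top (670,168)
- grey dark plate: top (625,147)
- yellow binder: scene (20,60)

I choose the yellow one at (518,172) and check it in a close crop.

Run:
```python
from h import *
import pickle;a,b=pickle.load(open('c0.pkl','rb'))
A=cv2.resize(a['img'][140:280,130:250],None,fx=4,fy=4,interpolation=cv2.INTER_CUBIC)
B=cv2.resize(b['img'][140:250,115:270][:,:],None,fx=4,fy=4,interpolation=cv2.INTER_CUBIC)[:, :]
save('top.png',B); save('scn.png',A)
```

```text
(no output)
```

View pics/top.png

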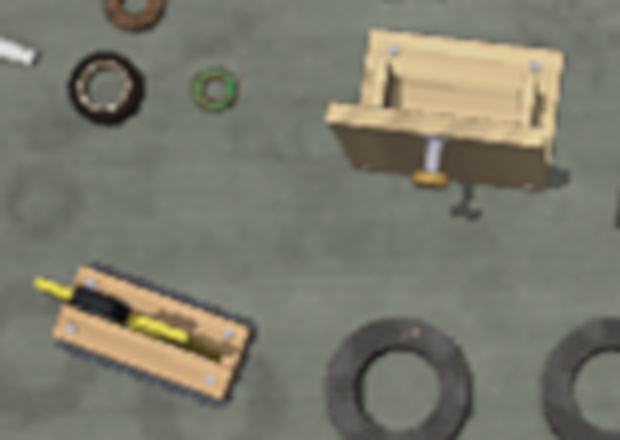

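View pics/scn.png

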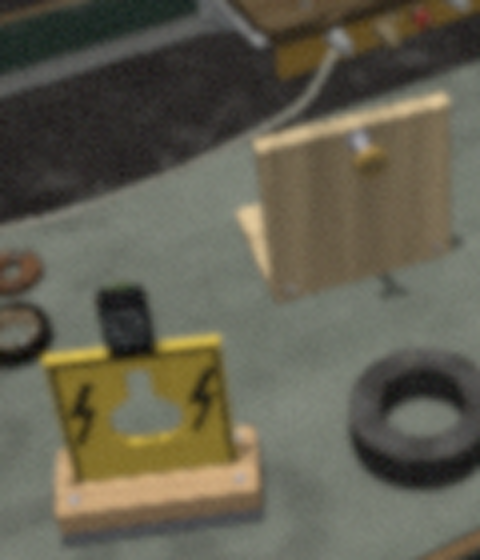

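The crops confirm it: a yellow plate with black bolts beside the keyhole and a black tab. The stand's screws in the top crop are at (90,285), (70,328), (228,333) and (208,378). The brass head is at (430,178) in the top crop and (370,157) in the scene crop.

Run:
```python
from h import *
import pickle;a,b=pickle.load(open('c0.pkl','rb'))
T=lambda u,v:(115+(u-1.5)/4,140+(v-1.5)/4); S=lambda u,v:(130+(u-1.5)/4,140+(v-1.5)/4)
print('head',tri([a,b],[S(370,157),T(430,178)]))
print('shank at board',tri([a,b],[S(358,136),T(433,138)]))
L=tri([a,b],[S(256,147),T(328,108)]);R=tri([a,b],[S(452,100),T(550,136)]);print('board',L,R)
d=R[0]-L[0];print('board yaw',np.degrees(np.arctan2(d[1],d[0])))
st=[onz(b,T(*p),.03) for p in[(90,285),(70,328),(228,333),(208,378)]]
print('stand',np.round(st,4),np.mean(st,0)); d=st[2]+st[3]-st[0]-st[1];print(np.degrees(np.arctan2(d[1],d[0])))
print('stand screw heights',[tri([a,b],[S(*p),T(*q)]) for p,q in [((75,498),(70,328)),((238,479),(208,378))]])
print('tab top',tri([a,b],[S(122,288),T(100,297)]))
print('plate L R',tri([a,b],[S(45,357),T(36,283)]),tri([a,b],[S(222,338),T(186,335)]))
```

```text
head (array([0.54570187, 0.07242616, 0.15146362]), [0.0009142745653424648, 0.0009142745653424227])
shank at board (array([0.57307747, 0.06910283, 0.15065414]), [0.0021294180749237258, 0.0021294180749238385])
board (array([0.59520801, 0.14066485, 0.15471012]), [0.001940173746463124, 0.0019401737464631414]) (array([ 0.57186764, -0.01099193,  0.1531159 ]), [0.002076781217244464, 0.0020767812172443607])
board yaw -98.74932149051924
stand [[0.497  0.3346 0.03  ]
 [0.4652 0.3487 0.03  ]
 [0.4586 0.2318 0.03  ]
 [0.4258 0.2462 0.03  ]] [0.46164777 0.29033987 0.03      ]
-110.75791613740692
stand screw heights [(array([0.46433302, 0.34710489, 0.02976837]), [0.001792430571229417, 0.0017924305712295628]), (array([0.42538249, 0.24581357, 0.02545497]), [0.0015135228112013697, 0.0015135228112013951])]
tab top (array([0.46313945, 0.28551689, 0.1988368 ]), [0.000520722098632954, 0.000520722098633094])
plate L R (array([0.47985562, 0.33916503, 0.15122731]), [0.0013357466592982534, 0.0013357466592982732]) (array([0.44196762, 0.23731979, 0.1473242 ]), [0.002195113597743954, 0.002195113597743995])
```

Emit:
{"fn": "drive_tool", "kwargs": {
  "xyz": [
    [0,0,-60],
    [539,-602,-70],
    [539,-602,-70],
    [539,-602,-70],
    [539,-602,-70],
    [539,-602,-70],
    [539,-602,-70],
    [539,-602,-70],
    [539,-602,-70],
    [539,-602,-70],
    [539,-602,-70],
    [539,-602,-70]
  ],
  "roll": [0,-10,-20,-30,-40,-45.5,-45.5,-45.5,-45.5,-45.5,-45.5,-45.5],
  "gripper": 0.2
}}

```text
clock: 1.6
ee_pos: [0.4248, 0.1757, 0.3072]
eef_rot: [2.584, 1.787, -0.0]
ft_force: [1.4, -1.2, 0.7]
gripper_width: 0.0528
grip_force: 0.0
```

Run:
```python
from h import *
s=state();print(s['clock'],s['ee_pos'],s['eef_rot'],s['joint_pos'],s['gripper_width'])
```

```text
1.6 [0.42477233 0.17572839 0.30715999] [ 2.58353108e+00  1.78712969e+00 -5.24623293e-05] [ 1.36581215e-01  1.22887290e-01  1.55651484e+00 -1.77878477e-04
  1.46213845e+00  4.97076321e-01] 0.05279764458940954
```

```bash
cat >> h.py <<'E'
from scipy.spatial.transform import Rotation as Rt
def wrist():
    s=state(); c=camera('wrist'); Tt=np.eye(4);Tt[:3,:3]=Rt.from_rotvec(s['eef_rot']).as_matrix();Tt[:3,3]=s['ee_pos']
    M=np.linalg.inv(Tt@c['T_tool_cam']); c['R']=M[:3,:3];c['t']=M[:3,3]; return c,s
E
python3 - <<'E'
from h import *
import pickle
c,s=wrist();pickle.dump(c,open('w1.pkl','wb'));print(s['ee_pos'],ray(c,(256,192)))
for p in[(.462,.288,.2),(.5457,.0724,.1515),(.573,.069,.15)]:print(proj(c,p))
save('w1.png',c['img'],1.5)
E
```

```text
[0.42477233 0.17572839 0.30715999] (array([0.45423902, 0.25435091, 0.45343327]), array([-0.12014964, -0.29730272, -0.94723319]))
[251.60956486  20.8589364 ]
[414.72720604 227.30652002]
[442.96524561 220.48511991]
```

View pics/w1.png

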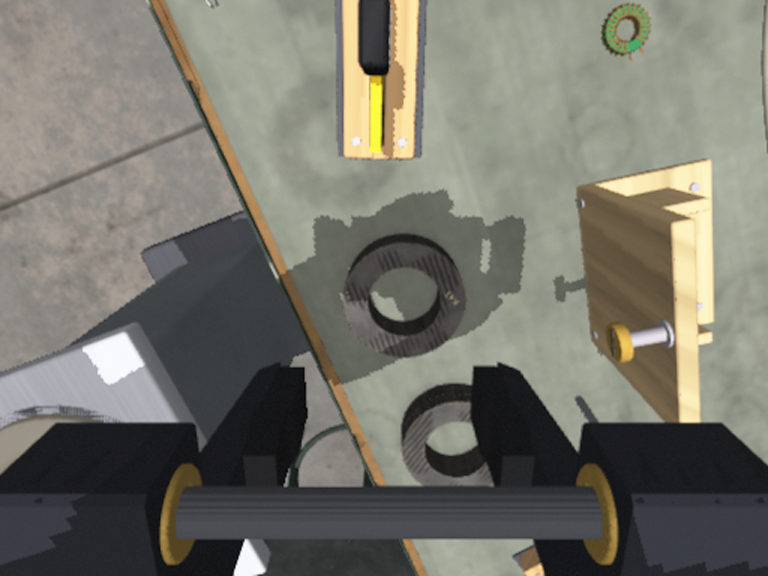

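The wrist view shows the sign's black tab at (374,35), with the plate edge at (376,115) in its stand. The brass head is at (621,343) and the shank root at the board at (668,333), within about 2 px of prediction.

Emit:
{"fn": "drive_tool", "kwargs": {
  "xyz": [
    [50,0,0],
    [50,0,0],
    [50,0,0]
  ],
  "roll": [0,0,0]
}}

```text
clock: 2.02
ee_pos: [0.4421, 0.2198, 0.3069]
eef_rot: [-2.584, -1.787, 0.001]
ft_force: [0.2, -1.2, 0.9]
gripper_width: 0.0529
grip_force: 0.0
```

Run:
```python
from h import *
import pickle
c,s=wrist();pickle.dump(c,open('w2.pkl','wb'));print(s['ee_pos'],s['eef_rot'],ray(c,(256,192)))
for p in[(.462,.288,.2),(.5457,.0724,.1515),(.573,.069,.15)]:print(proj(c,p))
save('w2.png',c['img'][:300,130:],2)
```

```text
[0.44209271 0.21983082 0.30693439] [-2.58385001e+00 -1.78685273e+00  1.35370490e-03] (array([0.47170071, 0.29848347, 0.45316266]), array([-0.12101118, -0.29751679, -0.94705629]))
[251.22048733  94.86919847]
[407.43766122 270.48922941]
[434.44300492 264.05058488]
```

View pics/w2.png

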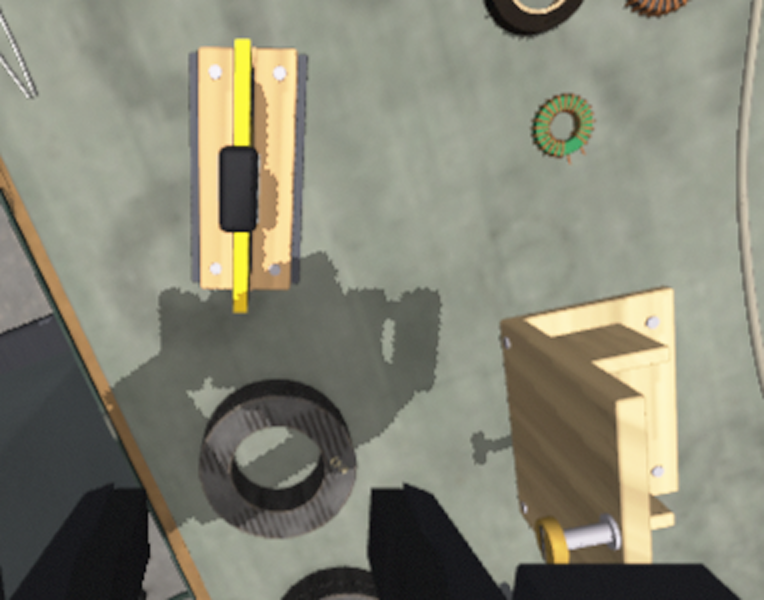

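The second view has the tab top's centre at (238,189), the plate's ends at (243,40) and (240,312), and the head at about (548,540). Next I refine everything numerically.

Run:
```python
from h import *
import pickle;a,b=pickle.load(open('c0.pkl','rb'));w1=pickle.load(open('w1.pkl','rb'));w2=pickle.load(open('w2.pkl','rb'))
T=lambda u,v:(115+(u-1.5)/4,140+(v-1.5)/4); S=lambda u,v:(130+(u-1.5)/4,140+(v-1.5)/4)
W1=lambda u,v:((u-.25)/1.5,(v-.25)/1.5); W2=lambda u,v:(130+(u-.5)/2,(v-.5)/2)
print('head',tri([w1,w2],[W1(621,343),W2(551,540)]),tri([a,b,w1,w2],[S(370,157),T(430,178),W1(621,343),W2(551,540)]))
print('root',tri([a,b,w1,w2],[S(358,136),T(433,138),W1(668,333),W2(614,532)]))
print('tab',tri([a,b,w2],[S(122,288),T(100,297),W2(238,189)]),onz(w2,W2(238,189),.201))
p,q=onz(w2,W2(243,40),.151),onz(w2,W2(240,312),.151);d=q-p
print('plate',p,q,(p+q)/2,np.degrees(np.arctan2(d[1],d[0])),np.linalg.norm(d))
P=[onz(w2,W2(*u),.03) for u in[(215,72),(279,74),(215,269),(274,270)]];m=np.mean(P,0);d=P[2]-P[0];print('stand',m,np.degrees(np.arctan2(d[1],d[0])))
# board top front edge in w1
p,q=onz(w1,W1(673,225),.162),onz(w1,W1(677,420),.162);d=q-p;print('board edge',p,q,np.degrees(np.arctan2(d[1],d[0])))
p,q=onz(w1,W1(694,222),.162),onz(w1,W1(698,420),.162);d=q-p;print('board back edge',p,q,np.degrees(np.arctan2(d[1],d[0])))
```

```text
head (array([0.54717558, 0.06530644, 0.14052626]), [0.0007722581830981146, 0.0007722581830981247]) (array([0.54481908, 0.07259036, 0.15164823]), [0.0006767370472591934, 0.00147236725756911, 0.0009573631352094456, 0.0014796644260187698])
root (array([0.5733111 , 0.06869452, 0.15190915]), [0.0024935306640601986, 0.002184052131929368, 0.000747649134921352, 0.001002239163193732])
tab (array([0.46175424, 0.28670794, 0.20000823]), [0.0006060624884111193, 0.002143754028873549, 0.0026141948680294923]) [0.46056079 0.28904813 0.201     ]
plate [0.48073236 0.33935864 0.151     ] [0.44003202 0.23752036 0.151     ] [0.46038219 0.2884395  0.151     ] -111.7844419674585 0.10967019784172649
stand [0.45998974 0.28812592 0.03      ] -111.83775328706639
board edge [0.58532491 0.14027628 0.162     ] [0.56375981 0.0105872  0.162     ] -99.44093807483368
board back edge [0.59686709 0.1377765  0.162     ] [0.5765866  0.00574364 0.162     ] -98.73248718852055
```

Emit:
{"fn": "drive_tool", "kwargs": {
  "xyz": [
    [60,-7,0],
    [71,-7,30],
    [71,-7,80],
    [71,-7,125],
    [71,-7,148],
    [71,-7,148],
    [71,-7,148]
  ],
  "roll": [1.1,1.1,1.1,1.1,1.1,1.1,1.1]
}}

```text
clock: 2.95
ee_pos: [0.4615, 0.2888, 0.1607]
eef_rot: [2.601, 1.76, 0.003]
ft_force: [0.1, 0.0, -0.6]
gripper_width: 0.0532
grip_force: 0.0
```

Emit:
{"fn": "drive_tool", "kwargs": {
  "xyz": [
    [0,0,0],
    [0,0,0],
    [0,0,0],
    [0,0,0],
    [0,0,0],
    [0,0,0]
  ],
  "roll": [0,0,0,0,0,0],
  "gripper": -1,
  "squeeze": 25
}}

```text
clock: 3.7
ee_pos: [0.4608, 0.2892, 0.1593]
eef_rot: [-2.601, -1.762, -0.0]
ft_force: [-1.3, -1.1, 1.5]
gripper_width: 0.0142
grip_force: 25.0
```

Emit:
{"fn": "drive_tool", "kwargs": {
  "xyz": [
    [0,0,-8],
    [0,0,-25],
    [0,0,-45],
    [0,0,-64],
    [0,0,-64],
    [-30,21,-64],
    [-70,50,-64],
    [-110,78,-64],
    [-150,107,-64],
    [-177,126,-64],
    [-177,126,-64],
    [-177,126,-64]
  ],
  "roll": [0,0,0,0,0,0,-4,-8,-11,-12.9,-12.9,-12.9]
}}

```text
clock: 5.2
ee_pos: [0.5118, 0.0787, 0.2227]
eef_rot: [-2.386, -2.042, 0.001]
ft_force: [0.4, 1.5, -1.6]
gripper_width: 0.0137
grip_force: 25.0
```

Run:
```python
from h import *
import pickle
c,s=wrist();a=camera('scene');b=camera('top');pickle.dump((c,a,b),open('c3.pkl','wb'));print(s['clock'],s['ee_pos'],s['eef_rot'],s['gripper_width'],s['ft_force'])
X=(.561,.0705,.15);print([proj(k,X) for k in(c,a,b)])
A=cv2.resize(a['img'][130:230,170:270],None,fx=4,fy=4,interpolation=2);B=cv2.resize(b['img'][130:230,170:270],None,fx=4,fy=4,interpolation=2)
save('p3.png',np.hstack([A,B]));
```

```text
5.2 [0.51182746 0.07866618 0.22271001] [-2.38617705e+00 -2.04205208e+00  8.01663164e-04] 0.013706271831889315 [ 0.41845275  1.46062151 -1.58014575]
[array([332.30628182, 206.41868879]), array([219.93467255, 176.07442307]), array([223.07631409, 178.93528798])]
```

View pics/p3.png

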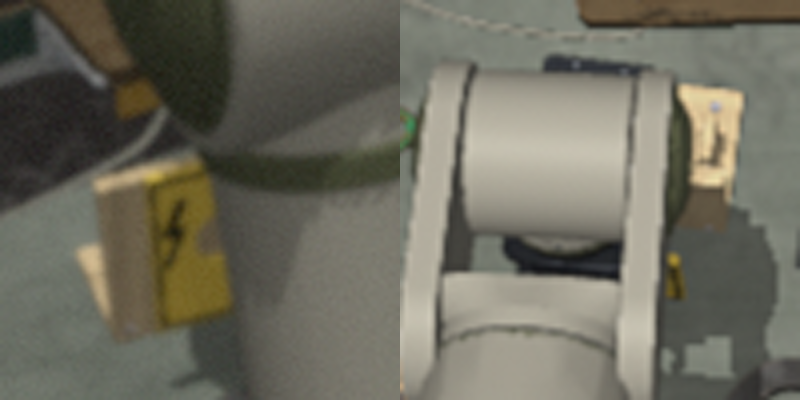

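The arm hides the keyhole in both fixed views: scene shows only the sign's left half at (190,250). The sign is upright and in front of the board. I check the wrist view next.

Run:
```python
from h import *
import pickle
c,a,b=pickle.load(open('c3.pkl','rb'))
save('p4.png',c['img'][100:384,180:460],2)
```

```text
(no output)
```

View pics/p4.png

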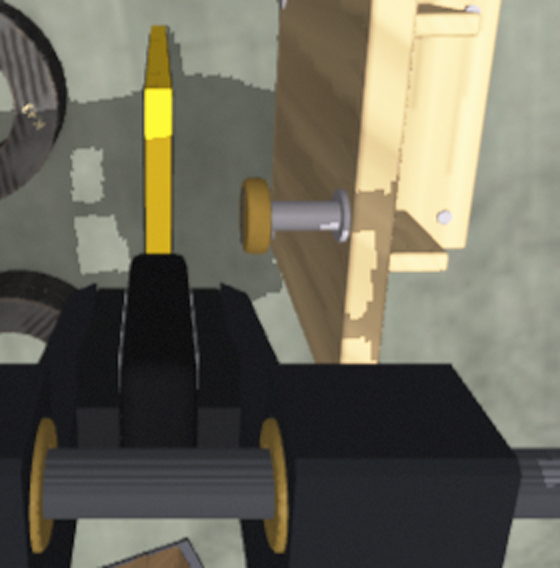

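The screw is clear: head centre at (257,216), shank from (273,215) to its root at (343,216), with the tab at (160,270). I locate the shank with this view plus the earlier two.

Run:
```python
from h import *
import pickle;a,b=pickle.load(open('c0.pkl','rb'));w1=pickle.load(open('w1.pkl','rb'));w2=pickle.load(open('w2.pkl','rb'))
c=pickle.load(open('c3.pkl','rb'))[0]
W1=lambda u,v:((u-.25)/1.5,(v-.25)/1.5); W2=lambda u,v:(130+(u-.5)/2,(v-.5)/2);W3=lambda u,v:(180+(u-.5)/2,100+(v-.5)/2)
T=lambda u,v:(115+(u-1.5)/4,140+(v-1.5)/4); S=lambda u,v:(130+(u-1.5)/4,140+(v-1.5)/4)
h=tri([w1,w2,c,a,b],[W1(621,343),W2(551,540),W3(257,216),S(370,157),T(430,178)]);r=tri([w1,w2,c],[W1(668,333),W2(614,532),W3(345,216)])
print(h,r);
h,r=onz(c,W3(257,216),.15),onz(c,W3(345,216),.15);d=r-h;print(h,r,np.linalg.norm(d),np.degrees(np.arctan2(d[1],d[0])))
p,q=onz(c,W3(158,88),.2157),onz(c,W3(159,252),.2157);d=q-p;print('plate top',p,q,np.degrees(np.arctan2(d[1],d[0])))
p,q=onz(c,W3(371,0),.162),onz(c,W3(343,362),.162);d=q-p;print('board top edge',p,q,np.degrees(np.arctan2(d[1],d[0])))
s=state();print(Rt.from_rotvec(s['eef_rot']).as_matrix().round(4),s['ee_pos'])
# plate end point, near end expected at 55mm along tool x
```

```text
(array([0.54473981, 0.07264943, 0.15171423]), [0.0009532355312304026, 0.0014395718096980093, 0.00020521974689893628, 0.0006973188127755994, 0.0015100815285481078]) (array([0.57359808, 0.06876007, 0.15315753]), [0.00013490858526809407, 0.00011287696273689098, 4.451036858109832e-05])
[0.54471419 0.07206    0.15      ] [0.57434644 0.06743162 0.15      ] 0.029991529397270886 -8.877531213199829
plate top [0.52015572 0.13297356 0.2157    ] [0.51418391 0.0932598  0.2157    ] -98.55157932621661
board top edge [0.58367497 0.13883827 0.162     ] [0.56723972 0.01818004 0.162     ] -97.75670390526628
[[ 1.531e-01  9.882e-01 -3.000e-04]
 [ 9.882e-01 -1.531e-01  2.000e-04]
 [ 1.000e-04 -3.000e-04 -1.000e+00]] [0.51188536 0.07900123 0.22307663]
```

Emit:
{"fn": "drive_tool", "kwargs": {
  "xyz": [
    [-1.5,5,0],
    [-1.5,15,0],
    [-1.5,25,0],
    [-1.5,35,0],
    [-1.5,44,0],
    [-1.5,50,0],
    [-1.5,50,0],
    [-1.5,50,0]
  ],
  "roll": [0,0,0,0,0,0,0,0]
}}

```text
clock: 6.35
ee_pos: [0.5612, 0.0689, 0.2232]
eef_rot: [-2.386, -2.043, 0.0]
ft_force: [0.1, -0.9, -2.6]
gripper_width: 0.0141
grip_force: 25.0
```

Run:
```python
from h import *
import pickle
c,s=wrist();print(s['clock'],s['ee_pos'],s['ft_force'],s['ft_torque'])
save('p5.png',c['img'][100:384,180:460],2)
```

```text
6.35 [0.56116257 0.06889401 0.22321856] [ 0.06763421 -0.88825727 -2.56720708] [ 0.03992914 -0.12708358 -0.03264261]
```

View pics/p5.png

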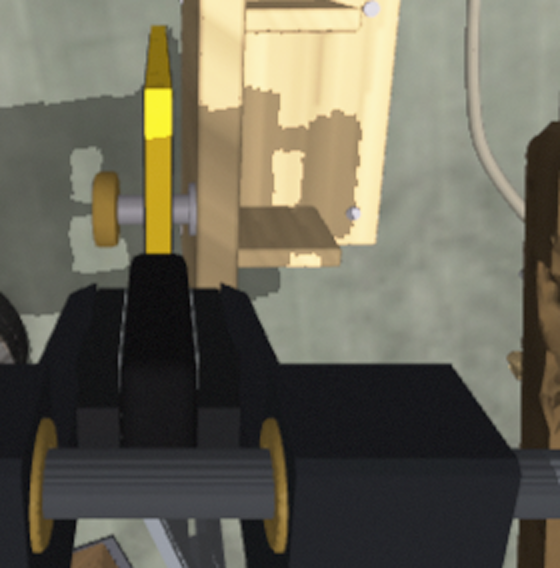

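The sign is over the screw: the head at (106,208) is in front of the plate (158,170), and the shank passes through to the board at (195,210). No contact force. Now down.

Emit:
{"fn": "drive_tool", "kwargs": {
  "xyz": [
    [0,0,6],
    [0,0,13],
    [0,0,20],
    [0,0,27],
    [0,0,33],
    [0,0,37],
    [0,0,39],
    [0,0,39]
  ],
  "roll": [0,0,0,0,0,0,0,0]
}}

```text
clock: 7.4
ee_pos: [0.5614, 0.0688, 0.1842]
eef_rot: [2.387, 2.043, 0.0]
ft_force: [-0.1, 0.8, -1.9]
gripper_width: 0.014
grip_force: 25.0
```

Emit:
{"fn": "drive_tool", "kwargs": {
  "xyz": [
    [0,0,1],
    [0,0,2],
    [0,0,3],
    [0,0,3]
  ],
  "roll": [0,0,0,0]
}}

```text
clock: 7.9
ee_pos: [0.5614, 0.0688, 0.1813]
eef_rot: [2.387, 2.043, 0.0]
ft_force: [-0.3, -0.7, -1.1]
gripper_width: 0.0136
grip_force: 25.0
```

Emit:
{"fn": "drive_tool", "kwargs": {
  "xyz": [
    [0,0,0.5],
    [0,0,1],
    [0,0,1],
    [0,0,1]
  ],
  "roll": [0,0,0,0]
}}

```text
clock: 8.4
ee_pos: [0.5615, 0.0688, 0.181]
eef_rot: [2.386, 2.043, 0.001]
ft_force: [-3.3, -0.6, 5.3]
gripper_width: 0.0139
grip_force: 25.0
```

Contact at the home height. Release gently.

Emit:
{"fn": "drive_tool", "kwargs": {
  "xyz": [
    [0,0,0],
    [0,0,0],
    [0,0,0]
  ],
  "roll": [0,0,0],
  "squeeze": 3
}}

```text
clock: 8.78
ee_pos: [0.5615, 0.0688, 0.1804]
eef_rot: [2.386, 2.043, 0.001]
ft_force: [-0.6, 0.5, 4.4]
gripper_width: 0.0144
grip_force: 3.0
```

Emit:
{"fn": "drive_tool", "kwargs": {
  "xyz": [
    [0,0,0],
    [0,0,0],
    [0,0,0],
    [0,0,0]
  ],
  "roll": [0,0,0,0],
  "gripper": -0.2
}}

```text
clock: 9.28
ee_pos: [0.5613, 0.0688, 0.1801]
eef_rot: [-2.387, -2.043, 0.0]
ft_force: [0.5, 0.2, 0.4]
gripper_width: 0.0352
grip_force: 0.0
```

Emit:
{"fn": "drive_tool", "kwargs": {
  "xyz": [
    [0,0,-10],
    [0,0,-25],
    [0,0,-50],
    [0,0,-90],
    [0,0,-130],
    [0,0,-130],
    [0,0,-130]
  ],
  "roll": [0,0,0,0,0,0,0]
}}

```text
clock: 10.15
ee_pos: [0.5611, 0.0688, 0.31]
eef_rot: [-2.386, -2.043, 0.001]
ft_force: [0.4, 0.7, -0.6]
gripper_width: 0.0354
grip_force: 0.0
```

Emit:
{"fn": "drive_tool", "kwargs": {
  "xyz": [
    [-50,-40,0],
    [-110,-80,0],
    [-160,-110,0],
    [-210,-130,0],
    [-260,-130,0],
    [-260,-130,0],
    [-260,-130,0]
  ],
  "roll": [0,0,0,0,0,0,0]
}}

```text
clock: 11.02
ee_pos: [0.3927, -0.1675, 0.3096]
eef_rot: [-2.386, -2.042, -0.0]
ft_force: [0.7, 0.3, -0.1]
gripper_width: 0.0354
grip_force: 0.0
```

Run:
```python
from h import *
a=camera('scene');b=camera('top');print(state()['clock'],state()['ee_pos'])
f=lambda i:cv2.resize(i[120:250,160:260],None,fx=4,fy=4,interpolation=2)
save('p6.png',np.hstack([f(a['img']),f(b['img'])]))
```

```text
11.125 [ 0.39295904 -0.16698591  0.30993836]
```

View pics/p6.png

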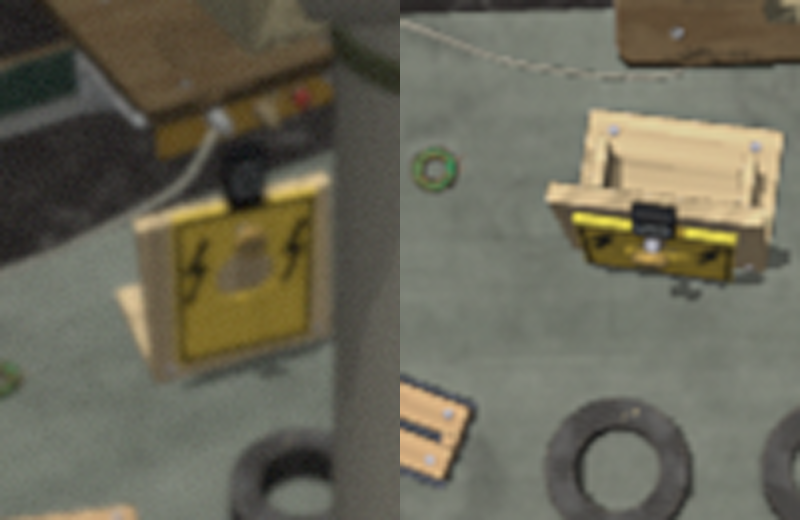

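The sign hangs upright on the board at (245,270) in the scene half. In the top half the shank and head stand out at (652,245), in front of the slot below the tab. The stand is empty and the arm is clear.

```bash
python3 -c "
from cell import job_done;print(job_done())"
```

```text
the job is handed in; nothing more can be done
None
```

The yellow warning sign hangs on the brass-headed screw with the shank at the top of its slot, the green sign was not touched, and I handed the job in with the arm clear at about 11 s; no verdict came back.

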